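# Load a square setting die into the hardware press

### The job

Load the loose square die into the setting press: turn it so that its sides are square to the press's two jaws, set it down flat on the bed between them, in front of the yellow nose plate, and slide it in under the plate until it is fully home against the back stop. Then push the red tab to close the sliding jaw snugly on the die, and let go. Keep the die upright and leave the jar, hammer and glasses case where they are.

Things in the scene. Friction and masses are not known exactly. Their poses are not given: they have to be found in the camera images.
- die_center (a point): Centre of the loose die, 0.3 to 0.65 kg, 56 mm high: a brass-coloured square foot 64 x 64 mm, 22 mm high, and centred on it, sides parallel, a bright steel square neck 40 x 40 mm, 34 mm high (the part to grip). x, y are normal to its sides, z up; the four sides are alike. It starts upright on the table; this point is 28 mm above its underside.
- home (a point): Where die_center must finally be: a point of the fixed green press, 28 mm above its bed (bed top 20 mm above the table). Axes: x = the level way the die slides in; y = across the jaws, towards the sliding jaw; z up. In this frame (mm): fixed jaw's face y = -32, sliding jaw's face y = 42 minus joint jaw; jaws 16 high from x = -123 to 32; back stop's face x = 32, 22 high.
- mouth (a point): On the bed's top, axes as home's, 83 mm before home (home frame x = -83, y = 0, z = -28 mm): middle of the open part of the jaws, where there is room to set the die down. The bed reaches from 55 mm before this point to 195 mm beyond it (x), and from y = -78 to +102 mm.
- plate_edge (a point): Middle of the front lower edge of the yellow nose plate, axes as home's (home frame x = -5, y = 0, z = 36 mm). The plate is 6 mm thick, 70 mm wide, its underside 64 mm above the bed: a die passes with 8 mm to spare, a gripper on it does not. At home the foot stands 27 mm out before this edge, the neck 15 mm. 56 mm behind it rises the column, 140 mm above the bed, with a hand lever to 180 mm.
- jaw_tab (a point): Centre of the top edge of the red upright tab fixed to the sliding jaw. Axes as home's. The tab is 40 mm long (x), 14 mm thick (y) and reaches from this point 45 mm down, its top 47 mm above the bed. In home's frame it is at x = -73 mm, y = +79 mm minus the joint value jaw.
- jaw (a joint): Travel of the sliding jaw in m towards the fixed jaw: 0 = fully open (gap 74 mm), 0.010 = touching a 64 mm die, 0.012 = its limit. It slides stiffly (about 2 N) and stays where it is left. It starts between 0 and 0.004.
- rivet_jar: Bystander: amber jar with black lid, 60 mm across, 75 mm high, standing upright; origin under its centre.
- hammer: Bystander: hammer 220 mm long lying on the table; its handle points to its -x; origin on the table under it.
- glasses_case: Bystander: closed brown and black glasses case, 160 (x) x 62 x 40 mm high; origin under its centre.
Mind the look-alikes: they are no part of the job. What is shaped like the part that bears die_center but blue or turquoise is not meant.

How it is judged:
By the outcome, as a careful person would: the job done as asked, in the order asked, and still so for the second after the job is handed in, with the robot touching nothing.
It also fails if it takes over 64 s, if anything falls off the work surface, if the arm or the gripper's body presses on something with over 40 N, if the wrist force passes 120 N, or if a joint passes its speed limit or range.

### The arm

A 7-joint arm with a two-finger parallel gripper is mounted at the origin on the work surface. World frame = base frame: x ahead of the robot, y to its left, z up, the work surface at z = 0. Lengths are in m, angles in rad, forces in N, time in s.
With the tool pointing down it reaches from about 0.425 to 0.825 m from the base axis. Payload 3.6 kg.
Tool frame: the origin (TCP) lies on the centre line of the jaws, within the pads' length; the fingertips stand 25 mm ahead of it and the grasp point (between the pads) lies 6 mm ahead of it; z points along the fingers, y is the line along which they close (so a half turn about z gives the same grasp; the last joint's range is limited). The gripper opens to 93 mm and grips with 3 to 60 N. Pads are 15 mm wide; open, the fingers measure 128 mm over their backs; the gripper's body (75 mm by 188 mm) begins 65 mm behind the grasp point.
Start: joints at [1.264, 0.615, -0.013, 1.423, 0.008, 1.103, -0.04], TCP at [0.18, -0.625, 0.244] pointing down, gripper open.
Joint ranges: [-3.12, 3.12], [-0.3, 2.06], [-1.34, 1.32], [0.26, 2.42], [-1.36, 4.5], [0.01, 1.98], [-2.84, 2.84]. Speed limits (rad/s): [2.79, 2.79, 3.14, 3.14, 3.14, 3.14, 3.14].

### API

Orientations are given as a rotation vector (axis times angle).
In Python, from workcell import status, optics, robot gives the robot as it stands.
- The arm moves only by the tool apply_moves, never from a script. Its argument "steps" is a list of rows, each a list of 7 numbers: the closure, from 0 (fully open) to 1 (shut), then the shift along the tool's x, y, z in cm, then the turn, a rotation vector about the tool's x, y, z in rad. In form: [[hand, tx, ty, tz, ax, ay, az], ...]. A call has 1 to 20 rows; each row shifts and turns the commanded pose from where the row before left it, along the tool's axes as they then stand; what a row does not reach is not made up. A row lasts 1/8 s, in which the tool goes at most 62.5 mm and 10.7 degrees, less where a joint would pass 70% of its speed; a pose out of reach is approached as far as the arm can. A call is refused whole if a number of a shift passes 6.25 or a number of a turn 0.188, either way. A call with a gripper value outside its range is refused whole. The fingers move at their own pace and stop on an object; the grip force is fixed at half the most. Time passes only in rows, so rows that do not move let the fingers close. It gives the time, the measured TCP pose, the force, the opening and the grip force at its end, in the units of the state.
- status.state(): the state, without advancing time (a new reading comes with each control period).
- optics.capture(name): name is "scene" or "top"; returns a dict with "frame" (480x640x3 uint8, red, green, blue), "K" (3x3 intrinsics, pixels), "D" ([k1, k2, p1, p2, k3] as OpenCV has them; the pictures are not rectified), "xyz" and "rotation" of the camera in the world. Camera axes: x right, y up, looking along -z (the intrinsics and any distortion apply to the point x, -y, -z); pixel columns grow to the right and rows downward; lengths in m; the calibration is good to about 2 mm. A picture is of the moment at which its call begins. There is no depth.
- robot.sign_off(): hands the job in; it is judged then, once.
The state is a dict: "clock": time; "joint_pos": joint angles; "joint_vel": joint speeds; "joint_torque": joint torques, N m; "tcp_pos": TCP position; "ee_rot": TCP orientation; "wrist_force": force on the tool from outside, world axes, zero at the start; "ft_torque": the same for the moment, N m; "gripper_width": opening from 0.0 (shut) to 1.0 (fully open); "finger_force": force on a finger pad.
Only numpy, scipy, OpenCV 4.12 (cv2) and the standard library are available. Lean on these libraries where they do the work, as an engineer would, in place of code of your own. Each camera call takes 0.05 s, during which the arm holds its last target. There are 200 camera calls.

## Working session

There is one attempt and no reset: what is moved stays moved. The work goes in short steps, Python scripts to look and compute and a tool call to move; the robot and the scene stay as the last step left them, time stands still between calls to the robot, and variables do not carry over. Pictures are saved under pics/ and viewed, at most 10 in all, crops included, and the job is handed in when it is done.

Besides the shell and the picture viewer there is one more tool, called after ">>>" as name(argument=value, ...), one argument or row to a line, values as JSON. apply_moves: Moves the arm, as the interface text tells. Its arguments: {"type":"object","properties":{"steps":{"type":"array","items":{"type":"array","items":{"type":"number"}}}},"required":["steps"]}

```bash
mkdir -p pics; ls
cat > h.py <<'E'
import numpy as np, cv2
from scipy.spatial.transform import Rotation as R
from workcell import status, optics, robot
def cap(n):
    c=optics.capture(n); c['M']=np.array(c['rotation']); 
    if c['M'].shape!=(3,3): c['M']=R.from_rotvec(c['M'].ravel()).as_matrix()
    c['K']=np.array(c['K'],float);c['D']=np.array(c['D'],float);c['xyz']=np.array(c['xyz'],float);return c
def ray(c,px):
    u=cv2.undistortPoints(np.array(px,float).reshape(-1,1,2),c['K'],c['D'])[:,0]
    d=np.c_[u[:,0],-u[:,1],-np.ones(len(u))]@c['M'].T
    return d
def onz(c,px,z):
    d=ray(c,px); return c['xyz']+d*((z-c['xyz'][2])/d[:,2])[:,None]
def proj(c,P):
    q=(np.array(P,float).reshape(-1,3)-c['xyz'])@c['M']; q=q*[1,-1,-1]
    return cv2.projectPoints(q.reshape(-1,1,3),np.zeros(3),np.zeros(3),c['K'],c['D'])[0][:,0]
def save(c,f,box=None,s=1):
    im=c['frame'][:,:,::-1]
    if box: im=im[box[1]:box[3],box[0]:box[2]]
    cv2.imwrite(f,cv2.resize(im,None,fx=s,fy=s,interpolation=cv2.INTER_CUBIC))
E
python3 - <<'E'
from h import *
for n in('scene','top'):
    c=cap(n);save(c,f'pics/{n}0.png');print(n,c['K'][0],c['D'],c['xyz'],np.array(c['rotation']).shape,c['M'].round(2).tolist())
    np.save(n+'0.npy',c,allow_pickle=True)
print(status.state())
E
```

```text
pics
scene [577.38099504   0.         329.14852798] [-0.13921694  0.          0.          0.          0.        ] [1.28846617 0.22460886 0.74745892] (3,) [[-0.09, -0.65, 0.75], [1.0, -0.06, 0.07], [-0.0, 0.76, 0.66]]
top [513.80499376   0.         321.2020188 ] [-0.10426326  0.          0.          0.          0.        ] [0.42212091 0.12169778 1.11247754] (3,) [[0.0, 0.99, -0.11], [-1.0, -0.0, -0.03], [-0.03, 0.11, 0.99]]
{'clock': 0.1, 'joint_pos': array([ 1.264496  ,  0.61583501, -0.01259816,  1.42472187,  0.00809262,
        1.10339814, -0.04039549]), 'joint_vel': array([-0.00068604, -0.00108085, -0.00015107, -0.00453891,  0.00099421,
        0.00030708, -0.00059966]), 'joint_torque': array([ 9.39921956e-04, -4.60044372e+01,  2.10058610e-01, -1.66245943e+01,
       -6.11908059e-02,  1.69768481e-02,  1.04994162e-04]), 'tcp_pos': array([ 0.17933146, -0.62409682,  0.24259444]), 'ee_rot': array([-3.10862509e+00, -4.37838530e-01,  5.56657191e-04]), 'wrist_force': array([ 0.30221262,  0.20148815, -0.91235277]), 'ft_torque': array([ 0.04744474,  0.007521  , -0.00958244]), 'finger_force': 0.0, 'gripper_width': 0.9976254173304362}
```

View pics/scene0.png

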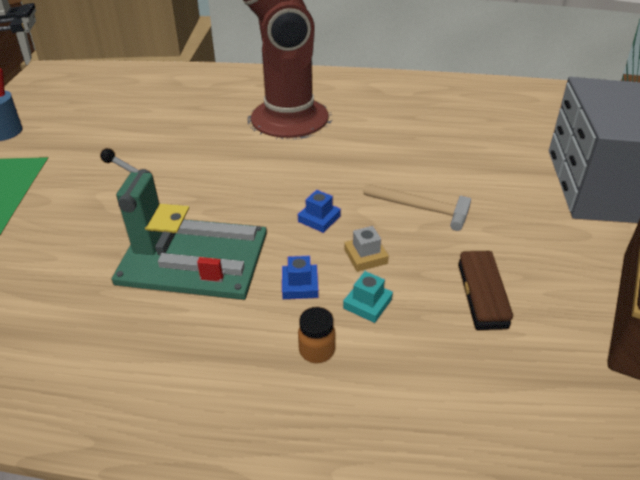

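View pics/top0.png

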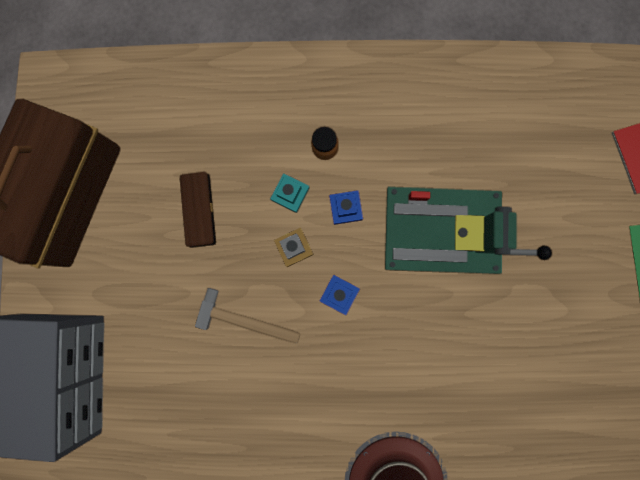

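The first views show four dies. Brass/steel is at scene (367,247), top (293,247). The look-alikes are blue at scene (320,210) and (300,278), and turquoise at (369,297). I choose the brass-footed one. The press is at top (445,230) with its slide-in direction to the right (about world -y), and the red tab is at top (420,196).

```bash
cat > m.py <<'E'
from h import *
def big(m):
    m=cv2.morphologyEx(m.astype(np.uint8),cv2.MORPH_OPEN,np.ones((2,2)))
    n,l,s,_=cv2.connectedComponentsWithStats(m); 
    return l==1+np.argmax(s[1:,4])
def cnt(m): return max(cv2.findContours(m.astype(np.uint8),cv2.RETR_EXTERNAL,cv2.CHAIN_APPROX_NONE)[0],key=cv2.contourArea)[:,0].astype(float)
def hsv(c): return [x.astype(int) for x in cv2.split(cv2.cvtColor(c['frame'],cv2.COLOR_RGB2HSV))]
def rect(P):
    (x,y),(w,h),a=cv2.minAreaRect(P[:,:2].astype(np.float32)); return np.array([x,y,w,h,a]).round(4)
def press(c):
    h,s,v=hsv(c); g=big((h>60)&(h<90)&(s>60)&(v>30)); g[:,560:]=0
    return g
E
python3 - <<'E'
from m import *
t=np.load('top0.npy',allow_pickle=True).item(); s=np.load('scene0.npy',allow_pickle=True).item()
h,sa,v=hsv(t)
for p in [(285,255),(300,260),(292,240),(270,250),(400,230),(460,230),(440,270)]: print(p,h[p[1],p[0]],sa[p[1],p[0]],v[p[1],p[0]])
save(t,'pics/topc.png',(260,175,400,270),5)
save(t,'pics/topp.png',(375,175,525,285),5)
E
```

```text
(285, 255) 17 89 114
(300, 260) 19 133 98
(292, 240) 100 20 77
(270, 250) 17 96 133
(400, 230) 77 104 76
(460, 230) 105 36 57
(440, 270) 80 107 69
```

View pics/topc.png

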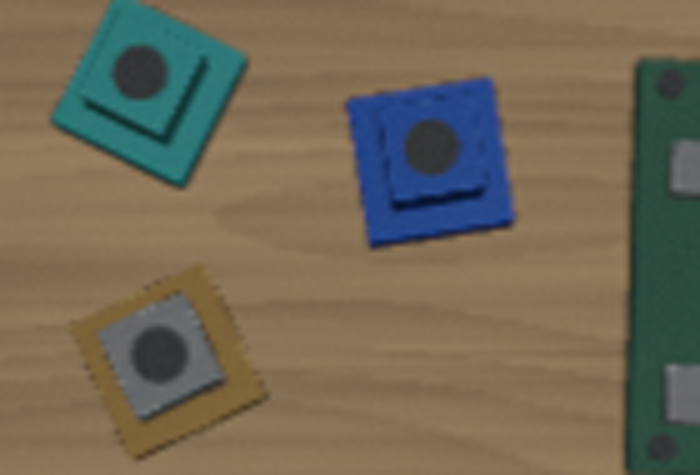

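View pics/topp.png

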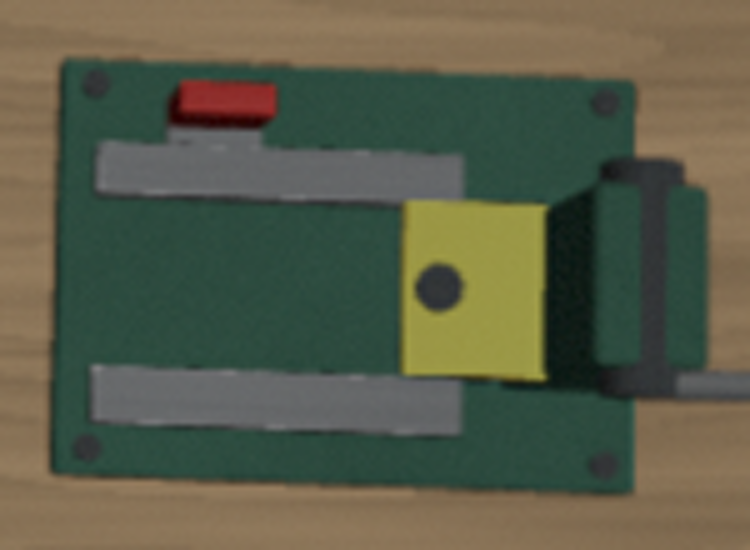

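The first crop shows the brass foot with corners near top px (274,240), (301,228), (314,254) and (288,267), and no colour doubt. The second shows the bed corners, jaws and plate clearly. Next I compute poses from these corners.

```bash
cat > fit.py <<'E'
from m import *
def rigid(A,B): # A home xy -> B world xy
    a=A-A.mean(0);b=B-B.mean(0); th=np.arctan2((a[:,0]*b[:,1]-a[:,1]*b[:,0]).sum(),(a*b).sum())
    r=R.from_euler('z',th).as_matrix()[:2,:2]; t=B.mean(0)-r@A.mean(0); return th,t,(A@r.T+t-B)
E
python3 - <<'E'
from fit import *
t=np.load('top0.npy',allow_pickle=True).item(); s=np.load('scene0.npy',allow_pickle=True).item()
px=lambda l,o:(np.array(l,float)+.5)/5-.5+np.array(o)
bed=onz(t,px([(64,59),(634,82),(634,493),(53,472)],(375,175)),.02)[:,:2]
jaw=onz(t,px([(93,364),(462,379),(462,435),(92,422)],(375,175)),.036)[:,:2]
pl=onz(t,px([(402,199),(547,205),(547,381),(402,376)],(375,175)),.090)[:,:2]
tab=onz(t,px([(182,81),(277,85),(277,124),(180,120)],(375,175)),.067)[:,:2]
sj=onz(t,px([(96,195),(464,204)],(375,175)),.036)[:,:2]
A=np.array([(-.138,.102),(.112,.102),(.112,-.078),(-.138,-.078)])
th,o,e=rigid(A,bed); print('bed',np.degrees(th),o,(e*1e3).round(1).tolist())
r=R.from_euler('z',th).as_matrix()[:2,:2]
for n,P in(('jaw',jaw),('pl',pl),('tab',tab),('sj',sj)): print(n,((P-o)@r*1e3).round(1).tolist())
np.save('home.npy',[th,*o])
foot=onz(t,px([(70,324),(203,264),(268,397),(138,458)],(260,175)),.022)[:,:2]
neck=onz(t,px([(100,330),(180,292),(226,380),(145,419)],(260,175)),.056)[:,:2]
for P in(foot,neck): print(P.mean(0).round(4),np.degrees(np.arctan2(*(P[1]-P[0])[::-1])),np.linalg.norm(P-np.roll(P,1,0),axis=1).round(4))
# scene check: project
H=lambda x,y,z:np.r_[r@[x/1e3,y/1e3]+o,z/1e3+.048]
for nm,p in(('bedfl',(-138,102,-28)),('bedFL2',(-138,-78,-28)),('plate',(-5,35,42)),('plate2',(-5,-35,42)),('tab',(-73,77,19))): print(nm,proj(s,H(*p)).round(1))
print('die',proj(s,np.c_[foot,[.022]*4]).round(1).tolist())
save(s,'pics/sc.png',(100,140,400,320),2.6)
E
```

```text
bed -92.27449209800832 [ 0.5238514  -0.11549424] [[1.1, 1.2], [1.6, -1.8], [-1.4, -1.0], [-1.3, 1.5]]
jaw [[-122.5, -31.4], [32.6, -32.0], [32.9, -55.4], [-122.3, -55.7]]
pl [[-5.8, 35.5], [52.9, 35.3], [53.4, -35.5], [-4.8, -35.6]]
tab [[-92.0, 84.4], [-52.8, 84.2], [-52.6, 67.9], [-92.5, 68.1]]
sj [[-123.1, 40.1], [32.6, 42.1]]
[0.5002 0.2186] -65.72078618632294 [0.0645 0.0625 0.0635 0.0611]
[0.5    0.2185] -64.58570536545264 [0.0415 0.0367 0.0413 0.0371]
bedfl [[245.8 294. ]]
bedFL2 [[268.1 226.5]]
plate [[177.8 231. ]]
plate2 [[190.2 206.4]]
tab [[209.8 260.6]]
die [[389.4, 256.3], [357.5, 264.1], [344.4, 242.0], [374.3, 234.7]]
```

View pics/sc.png

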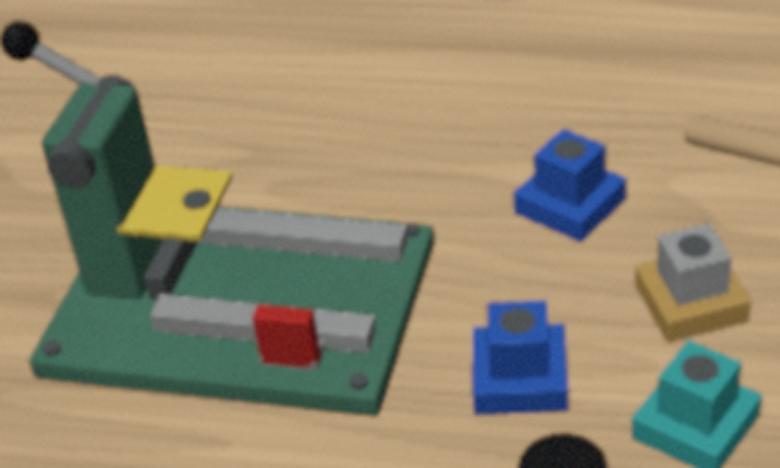

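Pose estimates: the die is at (0.500, 0.2186) with a side at 24.8°. Home is at (0.524, -0.1155) with x at -92.3°. The scene view agrees within about 2 mm. I'll swing over in an arc, keeping above the lever.

>>> apply_moves(
  steps=[
    [0,0,0,-4,0,0,0],
    [0,5.6,0,0,0,0,-0.086],
    [0,5.6,0,0,0,0,-0.086],
    [0,5.6,0,0,0,0,-0.086],
    [0,5.6,0,0,0,0,-0.086],
    [0,5.6,0,0,0,0,-0.086],
    [0,5.6,0,0,0,0,-0.086],
    [0,5.6,0,0,0,0,-0.086],
    [0,5.6,0,0,0,0,-0.086],
    [0,5.6,0,0,0,0,-0.086],
    [0,5.6,0,0,0,0,-0.086],
    [0,5.6,0,0,0,0,-0.086],
    [0,5.6,0,0,0,0,-0.086],
    [0,5.6,0,0,0,0,-0.086],
    [0,5.6,0,0,0,0,-0.086],
    [0,5.6,0,0,0,0,-0.086],
    [0,5.6,0,0,0,0,-0.086],
    [0,5.6,0,0,0,0,-0.086],
    [0,5.6,0,0,0,0,-0.086],
    [0,5.6,0,0,0,0,-0.086],
  ],
)

```text
clock: 2.6
tcp_pos: [0.6484, 0.2025, 0.2828]
ee_rot: [-1.806, -2.57, 0.002]
wrist_force: [0.3, -0.7, -0.2]
gripper_width: 0.998
finger_force: 0.0
```

```bash
cat > go.py <<'E'
from h import *
def delta(p,yaw):
    "tool-frame shift (cm) and rotvec to reach TCP p with tool pointing down, tool y at yaw deg; from measured pose"
    s=status.state(); A=R.from_rotvec(s['ee_rot'])
    y=np.r_[np.cos(np.radians(yaw)),np.sin(np.radians(yaw)),0]; z=np.r_[0,0,-1.]
    B=R.from_matrix(np.c_[np.cross(y,z),y,z])
    print('tcp',s['tcp_pos'].round(4),'shift cm',(A.inv().apply(np.array(p)-s['tcp_pos'])*100).round(2),'turn',(A.inv()*B).as_rotvec().round(4),'F',s['wrist_force'].round(1),'w',round(s['gripper_width'],3),'t',round(s['clock'],2),'j7',s['joint_pos'][6].round(2))
def home(x,y,z):
    th,a,b=np.load('home.npy'); c,s=np.cos(th),np.sin(th); return np.r_[a+c*x-s*y,b+s*x+c*y,z+.048]
E
python3 -c "
from go import *
delta([.5,.2186,.12],24.8)"
```

```text
tcp [0.6484 0.2025 0.2828] shift cm [  6.54 -13.4   16.3 ] turn [-0.0012  0.     -0.0872] F [ 0.3 -0.7 -0.2] w 0.998 t 2.6 j7 -0.21
```

>>> apply_moves(
  steps=[
    [0.25,3.3,-6.2,4,0,0,-0.087],
    [0.25,2.6,-6.2,4,0,0,0],
    [0.25,0,-0.5,4,0,0,0],
    [0.25,0,0,3,0,0,0],
    [0.25,0,0,0,0,0,0],
  ],
)

```text
clock: 3.22
tcp_pos: [0.5353, 0.2039, 0.1485]
ee_rot: [-1.694, -2.642, 0.008]
wrist_force: [-0.1, -0.7, 1.2]
gripper_width: 0.752
finger_force: 0.0
```

```bash
python3 -c "
from go import *
delta([.5,.2186,.052],24.8)
c=cap('top');save(c,'pics/g.png',(230,150,390,290),4)"
```

```text
tcp [0.5353 0.2039 0.1485] shift cm [ 2.81 -2.54  9.67] turn [-0.0062  0.0002 -0.0027] F [-0.1 -0.7  1.2] w 0.752 t 3.23 j7 -0.31
```

View pics/g.png

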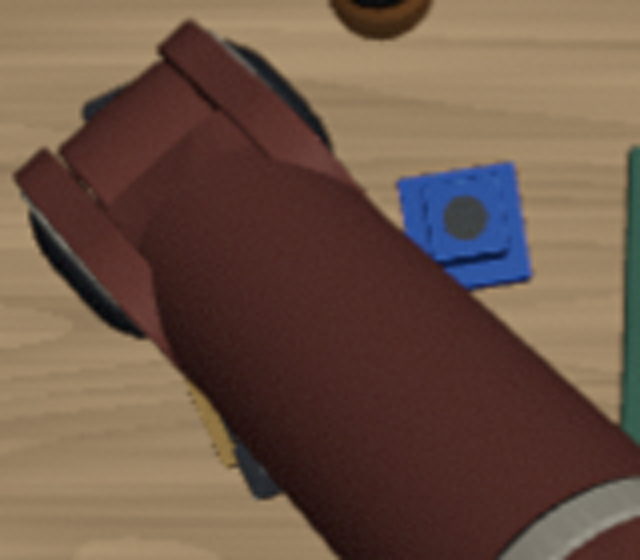

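The arm hides the die from the top camera, with only its foot's left edge showing at about (283,258). I'll use the scene camera near the arm from here.

>>> apply_moves(
  steps=[
    [0.25,1.4,-1.3,1.5,0,0,0],
    [0.25,1.4,-1.25,1.5,0,0,0],
    [0.25,0,0,0,0,0,0],
    [0.25,0,0,0,0,0,0],
  ],
)

```text
clock: 3.78
tcp_pos: [0.504, 0.22, 0.1222]
ee_rot: [1.696, 2.642, 0.004]
wrist_force: [0.9, 0.0, -0.6]
gripper_width: 0.751
finger_force: 0.0
```

```bash
python3 -c "
from go import *
delta([.5,.2186,.052],24.8)
c=cap('scene');save(c,'pics/g2.png',(280,150,460,310),4)"
```

```text
tcp [0.504  0.22   0.1222] shift cm [ 0.04 -0.45  7.02] turn [ 0.0035  0.0004 -0.0037] F [ 0.9  0.  -0.6] w 0.751 t 3.77 j7 -0.39
```

View pics/g2.png

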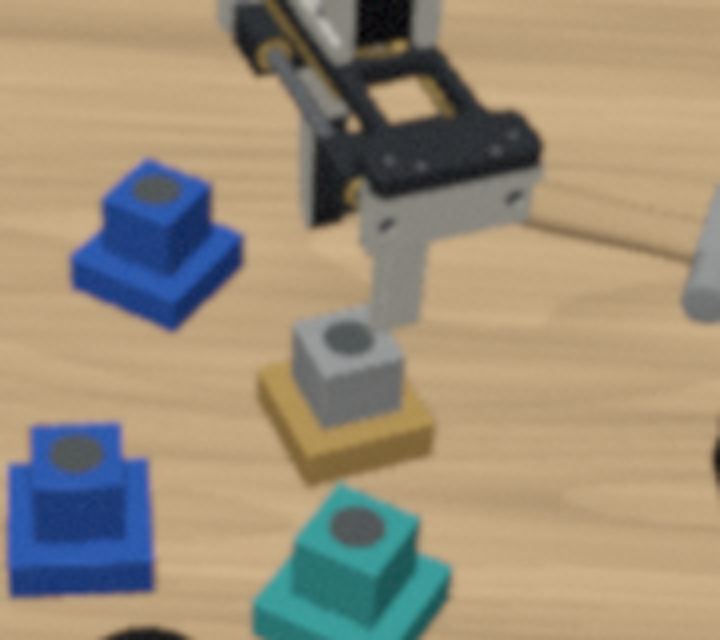

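The gripper is above the brass die (crop (350,390), scene px about (367,247)). The front finger stands at its +x side, ready to descend.

>>> apply_moves(
  steps=[
    [0.25,0,-0.45,1.5,0,0,0],
    [0.25,0,0,2,0,0,0],
    [0.25,0,0,2,0,0,0],
    [0.25,0,0,1.5,0,0,0],
    [0.25,0,0,0,0,0,0],
    [0.25,0,0,0,0,0,0],
  ],
)

```text
clock: 4.58
tcp_pos: [0.4987, 0.2183, 0.0514]
ee_rot: [1.696, 2.644, 0.002]
wrist_force: [0.3, 0.2, -0.1]
gripper_width: 0.75
finger_force: 0.0
```

>>> apply_moves(
  steps=[
    [0.4,0,0,0,0,0,0],
    [0.5,0,0,0,0,0,0],
    [0.7,0,0,0,0,0,0],
    [0.7,0,0,0,0,0,0],
    [0.7,0,0,0,0,0,0],
    [0.7,0,0,0,0,0,0],
  ],
)

```text
clock: 5.32
tcp_pos: [0.4991, 0.2185, 0.0512]
ee_rot: [1.696, 2.643, 0.004]
wrist_force: [2.9, 0.5, 0.7]
gripper_width: 0.429
finger_force: 30.0
```

Gripped squarely at 39.9 mm, which is the neck. Lift and carry to above the mouth.

>>> apply_moves(
  steps=[
    [0.7,0,0,-3,0,0,0],
    [0.7,0,0,-4,0,0,0],
    [0.7,0,0,-4,0,0,0],
    [0.7,-3,0,-1,0,0,0.04],
    [0.7,-3,0,0,0,0,0.06],
    [0.7,-3,0,0,0,0,0.06],
    [0.7,-3,0,0,0,0,0.06],
    [0.7,-3,0,0,0,0,0.06],
    [0.7,-3,0,0,0,0,0.06],
    [0.7,-3,0,0,0,0,0.06],
    [0.7,-3,0,0,0,0,0.06],
    [0.7,0,0,0,0,0,0],
    [0.7,0,0,0,0,0,0],
  ],
)

```text
clock: 6.95
tcp_pos: [0.5521, -0.0124, 0.1694]
ee_rot: [-2.251, -2.186, 0.004]
wrist_force: [0.7, 0.0, -5.0]
gripper_width: 0.429
finger_force: 30.0
```

```bash
python3 -c "
from go import *
p=home(-.085,.0035,0);print(p)
delta([p[0],p[1],.13],-2.3)"
```

```text
[ 0.53072204 -0.03070011  0.048     ]
tcp [ 0.5521 -0.0124  0.1694] shift cm [-1.89 -2.06  3.95] turn [-0.0047 -0.0008  0.0111] F [ 0.7  0.  -5. ] w 0.429 t 6.95 j7 -0.29
```

>>> apply_moves(
  steps=[
    [0.7,-1,-1,2,0,0,0.011],
    [0.7,-0.9,-1,2,0,0,0],
    [0.7,0,0,1.5,0,0,0],
    [0.7,0,0,1.5,0,0,0],
    [0.7,0,0,0,0,0,0],
    [0.7,0,0,0,0,0,0],
  ],
)

```text
clock: 7.7
tcp_pos: [0.5342, -0.0308, 0.1011]
ee_rot: [2.265, 2.176, 0.002]
wrist_force: [-0.6, -0.1, -4.4]
gripper_width: 0.426
finger_force: 30.0
```

Run:
```python
from go import *
p=home(-.085,.0035,0)
delta([p[0],p[1],.0712],-2.3)
c=cap('scene');save(c,'pics/p.png',(110,150,310,310),4)
s=status.state()['tcp_pos'];th,a,b=np.load('home.npy');x=np.r_[np.cos(th),np.sin(th)];y=np.r_[-x[1],x[0]]
P=lambda u,v,z:np.r_[s[:2]+u*x+v*y,s[2]-.0512+z]
print(proj(c,[P(u,v,z) for u,v in((-.032,-.032),(-.032,.032),(.032,.032)) for z in(0,.022)]).round(1).tolist())
print(((proj(c,[P(u,v,.022) for u,v in((-.032,-.032),(-.032,.032),(.032,.032))])-[110,150])*4).round(0).tolist())
```

```text
tcp [ 0.5342 -0.0308  0.1011] shift cm [-0.01 -0.35  2.99] turn [ 0.0013 -0.0006 -0.    ] F [-0.6 -0.1 -4.4] w 0.426 t 7.7 j7 -0.32
[[249.6, 231.5], [248.5, 222.4], [241.1, 255.1], [239.8, 245.9], [206.3, 251.7], [204.5, 242.5]]
[[554.0, 290.0], [519.0, 383.0], [378.0, 370.0]]
```

View pics/p.png

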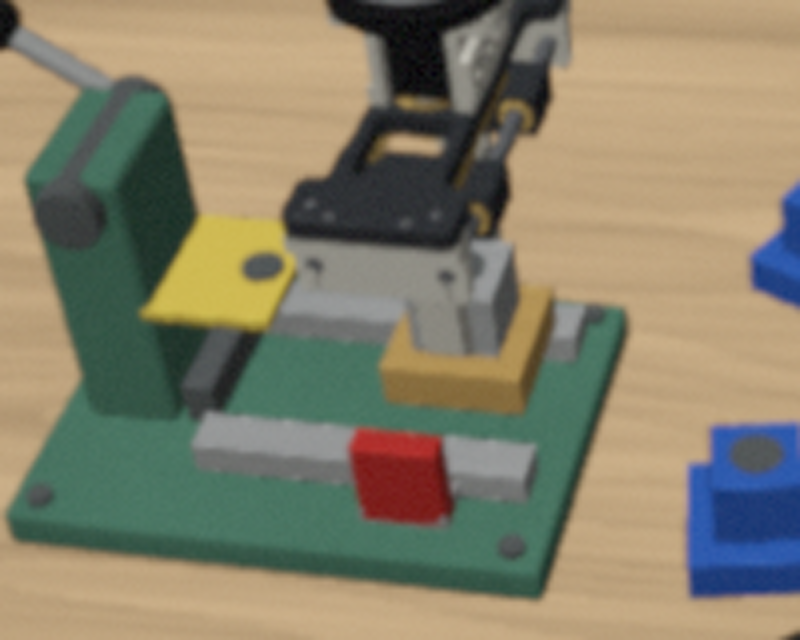

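The held die (crop (470,360)) matches the predicted foot corners within 1–1.5 px and sits square over the bed ahead of the plate. Now lower it.

>>> apply_moves(
  steps=[
    [0.7,0,-0.35,0,0,0,0],
    [0.7,0,0,1,0,0,0],
    [0.7,0,0,1,0,0,0],
    [0.7,0,0,0.5,0,0,0],
    [0.7,0,0,0.3,0,0,0],
    [0.7,0,0,0.1,0,0,0],
    [0.7,0,0,0,0,0,0],
    [0.7,0,0,0,0,0,0],
  ],
)

```text
clock: 8.75
tcp_pos: [0.5301, -0.0313, 0.0721]
ee_rot: [2.266, 2.175, 0.001]
wrist_force: [-0.3, 0.2, -4.6]
gripper_width: 0.429
finger_force: 30.0
```

>>> apply_moves(
  steps=[
    [0.7,0,0,0.1,0,0,0],
    [0.7,0,0,0.05,0,0,0],
    [0.7,0,0,0,0,0,0],
    [0.7,0,0,0,0,0,0],
  ],
)

```text
clock: 9.25
tcp_pos: [0.5301, -0.0313, 0.0712]
ee_rot: [2.266, 2.175, 0.001]
wrist_force: [-2.0, -1.9, 5.7]
gripper_width: 0.43
finger_force: 30.0
```

Seated on the bed (the weight is gone and it pushes up slightly). Release and rise.

>>> apply_moves(
  steps=[
    [0.5,0,0,0,0,0,0],
    [0.4,0,0,0,0,0,0],
    [0.38,0,0,0,0,0,0],
    [0.38,0,0,0,0,0,0],
    [0.38,0,0,-1.5,0,0,0],
    [0.38,0,0,-2.5,0,0,0],
    [0.38,0,0,-3,0,0,0],
    [0.6,4,0,0,0,0,0],
    [1,4,0,0,0,0,0],
    [1,0,0,0,0,0,0],
    [1,0,0,0,0,0,0],
    [1,0,0,0,0,0,0],
    [1,0,0,0,0,0,0],
    [1,0,0,0,0,0,0],
  ],
)

```text
clock: 11.0
tcp_pos: [0.5332, 0.0479, 0.1403]
ee_rot: [2.268, 2.174, -0.0]
wrist_force: [1.1, 0.3, 0.7]
gripper_width: 0.006
finger_force: 0.0
```

Run:
```python
from go import *
from m import *
p=home(-.14,.0,0)
delta([p[0],p[1],.057],-2.3)
c=cap('scene')
h,s,v=hsv(c); m=np.zeros(h.shape,bool); m[190:300,150:300]=((h>12)&(h<28)&(s>60))[190:300,150:300]
g=c['frame'][190:300,150:300]
save(c,'pics/d.png',(120,160,320,310),4)
```

```text
tcp [0.5332 0.0479 0.1403] shift cm [-2.37 -0.28  8.33] turn [-0.0001  0.0002 -0.0019] F [1.1 0.3 0.7] w 0.006 t 11.0 j7 -0.44
```

View pics/d.png

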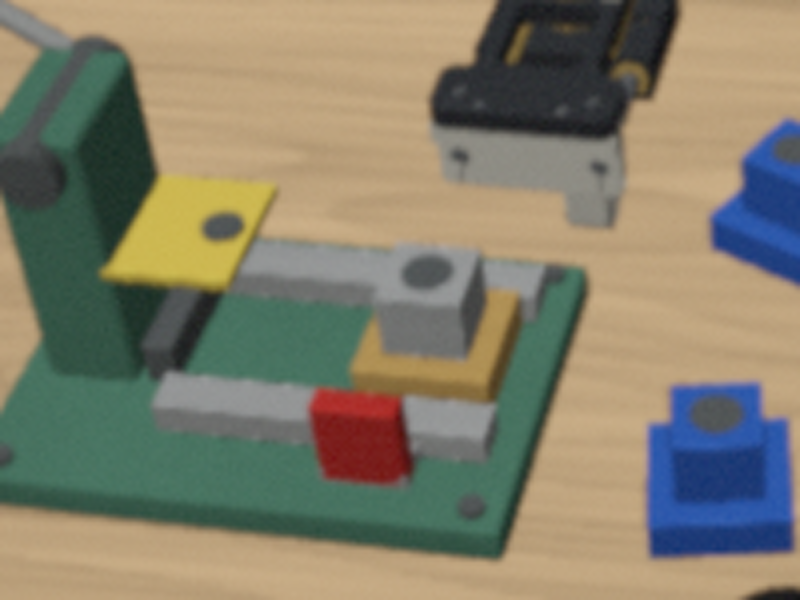

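The die stands between the jaws, square, in front of the plate, at crop (430,330). The fingertip looks off to one side of its block, so I check that by projection before pushing.

Run:
```python
from go import *
c=cap('scene'); s=status.state(); A=R.from_rotvec(s['ee_rot'])
for l in ((0,0,.025),(-.0075,.0175,.025),(.0075,.0175,.025),(-.0075,.0175,0),(-.0375,0.0175,-.059),(.0375,0.0175,-.059)):
    print(l,((proj(c,s['tcp_pos']+A.apply(l))-[120,160])*4).round(0))
p=home(-.085,.0035,0)
th,a,b=np.load('home.npy')
P=[home(-.085+u,.0035+v,w-.028) for u,v,w in((-.032,-.032,.022),(-.032,.032,.022),(.032,.032,.022),(-.02,-.02,.056),(-.02,.02,.056),(.02,.02,.056),(.02,-.02,.056))]
print(((proj(c,P)-[120,160])*4).round(0).tolist())
```

```text
(0, 0, 0.025) [[596. 224.]]
(-0.0075, 0.0175, 0.025) [[570. 248.]]
(0.0075, 0.0175, 0.025) [[604. 251.]]
(-0.0075, 0.0175, 0) [[566. 202.]]
(-0.0375, 0.0175, -0.059) [[482.  83.]]
(0.0375, 0.0175, -0.059) [[664.  97.]]
[[522.0, 294.0], [488.0, 388.0], [350.0, 375.0], [483.0, 253.0], [461.0, 311.0], [374.0, 303.0], [398.0, 245.0]]
```

The projection confirms the finger is where it should be. The "block" is the gripper body's front face, 94 mm nearer the camera. Go down behind the die with the fingers shut, then push.

>>> apply_moves(
  steps=[
    [1,-1.2,0,1,0,0,0],
    [1,-1.2,0,2,0,0,0],
    [1,0,0,2,0,0,0],
    [1,0,0,2,0,0,0],
    [1,0,0,1.3,0,0,0],
    [1,0,0,0.4,0,0,0],
    [1,0,0,0,0,0,0],
    [1,0,0,0,0,0,0],
  ],
)

```text
clock: 12.1
tcp_pos: [0.5327, 0.0247, 0.0539]
ee_rot: [2.266, 2.175, 0.002]
wrist_force: [-0.0, 0.0, 0.5]
gripper_width: 0.007
finger_force: 0.0
```

```bash
python3 -c "
from go import *
p=home(-.0395,.0025,0);print(p)
delta([p[0],p[1],.053],-2.3)"
```

```text
[ 0.52791707 -0.07612457  0.048     ]
tcp [0.5327 0.0247 0.0539] shift cm [-10.1   -0.06   0.09] turn [ 0.0014 -0.0003 -0.0008] F [-0.   0.   0.5] w 0.007 t 12.1 j7 -0.46
```

Push 9 cm slowly, then creep.

>>> apply_moves(
  steps=[
    [1,-0.6,0,0,0,0,0],
    [1,-0.6,0,0,0,0,0],
    [1,-0.6,0,0,0,0,0],
    [1,-0.6,0,0,0,0,0],
    [1,-0.6,0,0,0,0,0],
    [1,-0.6,0,0,0,0,0],
    [1,-0.6,0,0,0,0,0],
    [1,-0.6,0,0,0,0,0],
    [1,-0.6,0,0,0,0,0],
    [1,-0.6,0,0,0,0,0],
    [1,-0.6,0,0,0,0,0],
    [1,-0.6,0,0,0,0,0],
    [1,-0.6,0,0,0,0,0],
    [1,-0.6,0,0,0,0,0],
    [1,-0.6,0,0,0,0,0],
    [1,0,0,0,0,0,0],
  ],
)

```text
clock: 14.1
tcp_pos: [0.5284, -0.0665, 0.0533]
ee_rot: [2.267, 2.174, -0.001]
wrist_force: [0.1, 0.7, 1.8]
gripper_width: 0.007
finger_force: 1.3
```

```bash
python3 -c "
from go import *
p=home(-.0395,.0025,0)
delta([p[0],p[1],.053],-2.3)"
```

```text
tcp [ 0.5284 -0.0665  0.0533] shift cm [-0.96 -0.01  0.03] turn [-0.0001  0.001  -0.0019] F [0.1 0.7 1.8] w 0.007 t 14.1 j7 -0.31
```

>>> apply_moves(
  steps=[
    [1,-0.2,0,0,0,0,0],
    [1,-0.2,0,0,0,0,0],
    [1,-0.2,0,0,0,0,0],
    [1,-0.2,0,0,0,0,0],
    [1,-0.1,0,0,0,0,0],
    [1,0,0,0,0,0,0],
  ],
)

```text
clock: 14.85
tcp_pos: [0.528, -0.0746, 0.0533]
ee_rot: [2.267, 2.175, -0.001]
wrist_force: [0.4, 3.8, 2.6]
gripper_width: 0.005
finger_force: 2.0
```

>>> apply_moves(
  steps=[
    [1,-0.1,0,0,0,0,0],
    [1,-0.1,0,0,0,0,0],
    [1,0,0,0,0,0,0],
  ],
)

```text
clock: 15.22
tcp_pos: [0.5279, -0.0762, 0.0533]
ee_rot: [-2.266, -2.175, 0.0]
wrist_force: [-0.1, 4.1, 2.5]
gripper_width: 0.005
finger_force: 2.3
```

>>> apply_moves(
  steps=[
    [1,-0.1,0,0,0,0,0],
    [1,-0.1,0,0,0,0,0],
    [1,0,0,0,0,0,0],
  ],
)

```text
clock: 15.6
tcp_pos: [0.5279, -0.0763, 0.0533]
ee_rot: [-2.264, -2.176, -0.003]
wrist_force: [-0.5, 7.4, 3.0]
gripper_width: 0.003
finger_force: 3.7
```

>>> apply_moves(
  steps=[
    [1,-0.2,0,0,0,0,0],
    [1,-0.2,0,0,0,0,0],
    [1,0,0,0,0,0,0],
    [1,0,0,0,0,0,0],
  ],
)

```text
clock: 16.1
tcp_pos: [0.5278, -0.0765, 0.0533]
ee_rot: [-2.259, -2.177, -0.008]
wrist_force: [-1.4, 13.2, 2.1]
gripper_width: 0.007
finger_force: 6.4
```

Firm stop at home: 13 N with no motion, and the TCP is at home x of about -39.3. Back off, rise and go to the tab's outer side.

>>> apply_moves(
  steps=[
    [1,1,0,0,0,0,0],
    [1,2,0,0,0,0,0],
    [1,2,0,-3,0,0,0],
    [1,0,0,-4,0,0,0],
    [1,0,0,-2,0,0,0],
    [1,0,3,0,0,0,0],
    [1,0,3,0,0,0,0],
    [1,0,3,0,0,0,0],
    [1,0,3,0,0,0,0],
    [1,0,0,0,0,0,0],
    [1,0,0,0,0,0,0],
  ],
)

```text
clock: 17.48
tcp_pos: [0.6482, -0.0388, 0.1425]
ee_rot: [-2.267, -2.174, 0.006]
wrist_force: [-0.1, -1.0, 0.5]
gripper_width: 0.006
finger_force: 0.0
```

```bash
python3 -c "
from go import *
p=home(-.073,.120,0)
delta([p[0],p[1],.060],-2.3)
c=cap('scene');save(c,'pics/k.png');np.save('k.npy',c,allow_pickle=True)
P=[home(u,v,w-.028) for u,v,w in((-.032,-.032,.022),(-.032,.032,.022),(-.02,-.02,.056),(-.02,.02,.056))]
print(proj(c,P).round(1).tolist())"
```

```text
tcp [ 0.6482 -0.0388  0.1425] shift cm [-0.84 -0.1   8.25] turn [-0.0029  0.0022 -0.0021] F [-0.1 -1.   0.5] w 0.006 t 17.48 j7 -0.26
[[207.3, 228.4], [197.0, 251.3], [196.6, 218.0], [189.8, 232.2]]
```

>>> apply_moves(
  steps=[
    [1,-0.8,0,2,0,0,0],
    [1,0,0,2.5,0,0,0],
    [1,0,0,2.5,0,0,0],
    [1,0,0,1.2,0,0,0],
    [1,0,-0.4,0,0,0,0],
    [1,0,-0.4,0,0,0,0],
    [1,0,-0.4,0,0,0,0],
    [1,0,-0.3,0,0,0,0],
    [1,0,0,0,0,0,0],
    [1,0,0,0,0,0,0],
  ],
)

```text
clock: 18.77
tcp_pos: [0.6346, -0.0446, 0.0614]
ee_rot: [2.266, 2.175, 0.001]
wrist_force: [0.5, 0.3, -0.5]
gripper_width: 0.008
finger_force: 0.0
```

```bash
python3 -c "
from go import *
p=home(-.073,.0935,0)
delta([p[0],p[1],.060],-2.3)"
```

```text
tcp [ 0.6346 -0.0446  0.0614] shift cm [-0.23 -1.44  0.14] turn [ 0.0004 -0.0001 -0.0009] F [ 0.5  0.3 -0.5] w 0.008 t 18.77 j7 -0.29
```

>>> apply_moves(
  steps=[
    [1,-0.2,-0.2,0,0,0,0],
    [1,0,-0.2,0,0,0,0],
    [1,0,-0.2,0,0,0,0],
    [1,0,-0.2,0,0,0,0],
    [1,0,-0.2,0,0,0,0],
    [1,0,-0.2,0,0,0,0],
    [1,0,0,0,0,0,0],
  ],
)

```text
clock: 19.65
tcp_pos: [0.6223, -0.0462, 0.0614]
ee_rot: [2.266, 2.175, -0.0]
wrist_force: [1.0, -0.6, -1.3]
gripper_width: 0.005
finger_force: 0.8
```

>>> apply_moves(
  steps=[
    [1,0,-0.15,0,0,0,0],
    [1,0,-0.15,0,0,0,0],
    [1,0,0,0,0,0,0],
  ],
)

```text
clock: 20.02
tcp_pos: [0.6206, -0.0461, 0.0615]
ee_rot: [2.265, 2.174, 0.004]
wrist_force: [5.3, -0.3, -3.1]
gripper_width: 0.004
finger_force: 2.4
```

>>> apply_moves(
  steps=[
    [1,0,-0.15,0,0,0,0],
    [1,0,-0.15,0,0,0,0],
    [1,0,0,0,0,0,0],
  ],
)

```text
clock: 20.4
tcp_pos: [0.6196, -0.046, 0.0617]
ee_rot: [2.263, 2.172, 0.009]
wrist_force: [8.5, -1.4, -6.5]
gripper_width: 0.006
finger_force: 3.9
```

>>> apply_moves(
  steps=[
    [1,0,-0.15,0,0,0,0],
    [1,0,-0.15,0,0,0,0],
    [1,0,0,0,0,0,0],
  ],
)

```text
clock: 20.78
tcp_pos: [0.6195, -0.046, 0.0621]
ee_rot: [2.26, 2.169, 0.017]
wrist_force: [12.6, -1.4, -8.7]
gripper_width: 0.005
finger_force: 6.0
```

Firm stop at the expected 10 mm closure. Back away and take a last look from both cameras.

>>> apply_moves(
  steps=[
    [1,0,0.8,0,0,0,0],
    [1,0,1.5,0,0,0,0],
    [1,0,1.5,0,0,0,0],
    [1,0,0,-3,0,0,0],
    [1,0,0,-5,0,0,0],
    [1,3,0,-5,0,0,0],
    [1,5,0,-3,0,0,0],
    [1,5,0,0,0,0,0],
    [1,5,0,0,0,0,0],
    [1,5,0,0,0,0,0],
    [1,5,0,0,0,0,0],
    [1,0,0,0,0,0,0],
    [1,0,0,0,0,0,0],
  ],
)

```text
clock: 22.4
tcp_pos: [0.6617, 0.2314, 0.2205]
ee_rot: [-2.266, -2.175, 0.007]
wrist_force: [0.2, -0.4, -0.2]
gripper_width: 0.006
finger_force: 0.0
```

Run:
```python
from go import *
c=cap('scene');t=cap('top')
P=[home(u,v,w-.028) for u,v,w in((-.032,-.032,.022),(-.032,.032,.022),(-.02,-.02,.056),(-.02,.02,.056))]
print(((proj(c,P)-[120,150])*4).round().tolist(), ((proj(t,P)-[375,175])*5).round().tolist(), (proj(t,[home(-.093,.032,-.012),home(.032,.032,-.012),home(-.093,.076,.019),home(-.053,.076,.019)])-[375,175])*5)
a=cv2.resize(c['frame'][150:290,120:280],None,fx=3.2,fy=3.2); b=cv2.resize(t['frame'][175:285,375:515],None,fx=2.6,fy=2.6)
o=np.zeros((max(a.shape[0],b.shape[0]),800,3),np.uint8); b=b[:,:288]
o[:a.shape[0],:a.shape[1]]=a; o[:b.shape[0],512:512+b.shape[1]]=b
cv2.imwrite('pics/fin.png',o[:,:,::-1]); delta([.5,.2,.2],0)
```

```text
[[349.0, 314.0], [308.0, 405.0], [306.0, 272.0], [279.0, 329.0]] [[309.0, 371.0], [312.0, 218.0], [355.0, 336.0], [357.0, 238.0]] [[164.99126862 214.62540427]
 [460.40774897 225.62127057]
 [177.27637088  99.05029802]
 [274.32864767 102.64917723]]
tcp [0.6627 0.2298 0.2209] shift cm [ -3.68 -16.12   2.13] turn [-0.0015  0.0025 -0.0438] F [ 0.3  0.3 -0.7] w 0.005 t 22.5 j7 -0.6
```

View pics/fin.png

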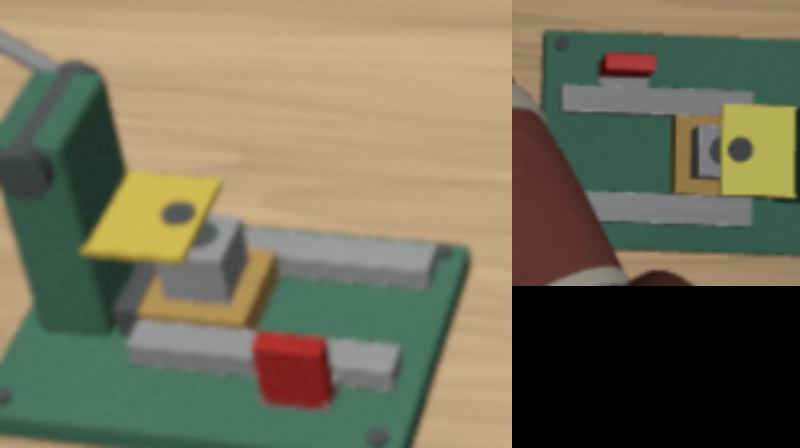

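The die stands upright under the plate: foot front edge at top-crop x of 674 (predicted 673–674), sides from y 115 to 194 between both jaws. I check the jaw travel and the gap numerically.

Run:
```python
from go import *
from m import *
th,a,b=np.load('home.npy'); r=R.from_euler('z',th).as_matrix()[:2,:2]
k=cap('top');t0=np.load('top0.npy',allow_pickle=True).item()
for c in(t0,k):
    h,s,v=hsv(c); m=np.zeros(h.shape,bool); m[180:225,400:450]=(((h<8)|(h>172))&(s>120)&(v>80))[180:225,400:450]
    yx=np.argwhere(m)[:,::-1].mean(0); print('tab',((onz(c,yx,.067)[0,:2]-[a,b])@r*1e3).round(1))
    # column profile across jaws between plate and tab at x=-25 (over die foot)
px=proj(k,[home(-.027,y,-.009) for y in np.arange(.050,-.050,-.002)]).round().astype(int)
print([(y,k['frame'][p[1],p[0]].tolist()) for y,p in zip(range(50,-50,-2),px) if 24<abs(y)<46])
```

```text
tab [-73.7  78.2]
tab [-73.2  68.8]
[(44, [120, 123, 123]), (42, [121, 124, 126]), (40, [121, 123, 125]), (38, [120, 123, 125]), (36, [120, 123, 125]), (34, [126, 127, 127]), (32, [152, 134, 95]), (30, [147, 121, 71]), (28, [147, 119, 69]), (26, [146, 118, 69]), (-26, [150, 122, 73]), (-28, [149, 122, 72]), (-30, [148, 119, 69]), (-32, [92, 78, 61]), (-34, [118, 122, 125]), (-36, [122, 124, 127]), (-38, [121, 124, 125]), (-40, [125, 127, 128]), (-42, [124, 126, 128]), (-44, [123, 125, 127])]
```

The tab is at y = 68.8 mm (69 expected at jaw = 0.010) and both jaws touch the foot. Handing in.

```bash
python3 -c "
from h import *
print(robot.sign_off())"
```

```text
the job is handed in; nothing more can be done
None
```

The die is fully home under the plate, upright and square, with the jaw closed snugly on it and the gripper clear; I handed the job in at about 22.5 s.

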